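# Reset the bedside call units and hold the console bar

## Robot

A 6-joint arm with a two-finger parallel gripper is mounted at the origin on the work surface. World frame = base frame: x ahead of the robot, y to its left, z up, the work surface at z = 0. Lengths are in m, angles in rad, forces in N, time in s.
With the tool pointing down it reaches from about 0.275 to 1 m from the base axis. Payload 8.4 kg.
Tool frame: the origin (TCP) lies on the centre line of the jaws, within the pads' length; the fingertips stand 25 mm ahead of it and the grasp point (between the pads) lies 6 mm ahead of it; z points along the fingers, y is the direction in which the jaws open and shut (so a half turn about z gives the same grasp; the last joint's range is limited). The gripper opens to 85 mm and grips with 20 to 120 N. Pads are 22 mm wide; open, the fingers measure 114 mm over their backs; the gripper's body (76 mm by 85 mm) begins 54 mm behind the grasp point. The pads swing forward as they close: fully open they stand 13 mm farther back than shut.
Start: joints at [-1.221, 0.353, 1.633, -0, 1.155, -0.002], TCP at [0.215, -0.587, 0.256] pointing down, gripper open.
Joint ranges: [-2.63, 2.63], [-0.92, 2.1], [0.06, 2.66], [-1.3, 4.44], [0, 2.69], [-3.02, 3.02]. Speed limits (rad/s): [2.22, 2.22, 2.79, 3.14, 3.14, 3.14].

## Interface

Orientations are given as [roll, pitch, yaw] about the fixed x, y, z axes, in that order (R = Rz(yaw) Ry(pitch) Rx(roll)).
In Python, from bench import status, viewer, r gives the robot as it stands.
- The arm moves only by the shell command python3 -m crank 'ROWS' [FORCE]. ROWS is JSON, a list of rows, each a list of 3 entries, a list of its own where there are three numbers: the turn, a rotation vector about the tool's x, y, z in degrees, then the shift along the tool's x, y, z in mm, then the finger opening in mm, from 0 to 85.4. In form: [[[ax, ay, az], [tx, ty, tz], hand], ...]. A call has 1 to 12 rows; each row shifts and turns the commanded pose from where the row before left it, along the tool's axes as they then stand; what a row does not reach is not made up. A row lasts 1/8 s, in which the tool goes at most 62.5 mm and 10.7 degrees, less where a joint would pass 70% of its speed; a pose out of reach is approached as far as the arm can. A call is refused whole if a number of a shift passes 62.5 or a number of a turn 10.7, either way. A call with a gripper value outside its range is refused whole. The fingers move at their own pace and stop on an object; FORCE is the grip in N (left out, the last holds). Time passes only in rows, so rows that do not move let the fingers close. It gives the time, the measured TCP pose, the force and the opening at its end, in the units of the state.
- status.read_state(): the state, without advancing time (a new reading comes with each control period).
- viewer.snapshot(name): name is "scene" or "top"; returns the picture (420x560x3 uint8, red, green, blue); there is no depth.
- viewer.get_calibration(name): a dict with "fx", "fy", "cx", "cy" (pixels), "position" and "orientation" of the camera in the world. Camera axes: x right, y up, looking along -z (the intrinsics and any distortion apply to the point x, -y, -z); pixel columns grow to the right and rows downward; lengths in m; the calibration is good to about 2 mm. A picture is of the moment at which its call begins. get_calibration takes no time and is no camera call.
- r.job_done(): hands the job in, once; it reports no verdict.
The state is a dict: "time_s": time; "joints": joint angles; "joint_vel": joint speeds; "tau": joint torques, N m; "ee_pos": TCP position; "ee_rot": TCP orientation; "wrist_force": force on the tool from outside, world axes, zero at the start; "wrist_torque": the same for the moment, N m; "opening": opening from 0.0 (shut) to 1.0 (fully open).
Only numpy, scipy, OpenCV 4.12 (cv2) and the standard library are available. Lean on these libraries where they do the work, as an engineer would, in place of code of your own. Each camera call takes 0.05 s, during which the arm holds its last target.

## Task

Three bedside call units stand on the nurses' desk with their buttons sticking out: with the fingertips, gently press each button all the way in (it stays in), first on the round unit, then the square one, then the oblong one. Then gently press down the long bar at the near edge of the desk console and finish while still holding it down. Only press: leave the units where they stand, pick nothing up, and leave the other things on the desk alone.

Things in the scene. Friction and masses are not known exactly. Their poses are not given: they have to be found in the camera images.
- round_unit: round white plastic call unit, a disc 84 mm across, case 30 mm high, about 0.15 to 0.35 kg, standing loose on the desk; origin at the centre of its underside, z up. A grey round push button (32 mm across) stands in the middle of its top.
- round_top (a point): centre of the top face of the round unit's button; 51 mm above the desk when the button is out, 41 mm when it is in; moves with the button
- round_button (a joint): travel of the round unit's button, in m: about 0 = out, 0.010 = pressed right in (hard stop, top still 11 mm proud of the case). It slides straight down against about 2 N of friction, has no spring and stays where it is left; a sprung cap on top gives up to 8 mm more (about 0.6 N at first, 12 N at its end); 6 mm or more counts as in
- square_unit: square white plastic call unit, 78 x 78 mm, case 30 mm high, about 0.15 to 0.35 kg, standing loose on the desk; origin at the centre of its underside, z up. A grey round push button (32 mm across) stands in the middle of its top.
- square_top (a point): centre of the top face of the square unit's button; 51 mm above the desk when the button is out, 41 mm when it is in; moves with the button
- square_button (a joint): travel of the square unit's button, in m: about 0 = out, 0.010 = pressed right in (hard stop, top still 11 mm proud of the case). It slides straight down against about 2 N of friction, has no spring and stays where it is left; a sprung cap on top gives up to 8 mm more (about 0.6 N at first, 12 N at its end); 6 mm or more counts as in
- oblong_unit: oblong white plastic call unit, 56 mm (its x) by 124 mm (its y), case 30 mm high, about 0.15 to 0.35 kg, standing loose on the desk; origin at the centre of its underside, z up. A grey round push button (32 mm across) stands in the middle of its top.
- oblong_top (a point): centre of the top face of the oblong unit's button; 51 mm above the desk when the button is out, 41 mm when it is in; moves with the button
- oblong_button (a joint): travel of the oblong unit's button, in m: about 0 = out, 0.010 = pressed right in (hard stop, top still 11 mm proud of the case). It slides straight down against about 2 N of friction, has no spring and stays where it is left; a sprung cap on top gives up to 8 mm more (about 0.6 N at first, 12 N at its end); 6 mm or more counts as in
- console: grey desk console fixed to the desk, 150 mm (its x) by 200 mm (its y), 40 mm high; origin at the centre of its underside; the bar lies along its near edge, the edge facing the robot; its dark display and speaker slots are on the far half
- bar_top (a point): centre of the top face of the console's long white bar, 26 mm (console x) by 96 mm (console y); 61 mm above the desk when up; moves with the bar
- bar (a joint): travel of the bar, in m: 0 = up, 0.010 = right down. It moves straight down against a spring, about 1.5 N at the top and 5 N at the bottom, and comes up when let go; a sprung cap on top gives up to 8 mm more (about 0.6 N at first, 12 N at its end); 6 mm or more counts as down
- stamp: wooden rubber-stamp handle, 30 mm across, 68 mm high, between the call units; loose bystander, leave it alone; origin at the centre of its underside
- pill_bottle: amber pill bottle with white cap, 34 mm across, 62 mm high, between the call units; loose bystander, leave it alone; origin at the centre of its underside
- mug: white mug, 76 mm across, 85 mm high; loose bystander, leave it alone; origin at the centre of its underside
- mouse: black computer mouse, 105 x 60 x 28 mm; loose bystander, leave it alone; origin at the centre of its underside
- stapler: stapler, 130 x 34 x 48 mm; loose bystander, leave it alone; origin at the centre of its underside
- pen_cup: dark steel pen cup, 72 mm across, 90 mm high, with pens standing out of it; loose bystander, leave it alone; origin at the centre of its underside
Not all that is in view belongs to the job. Leave any pink or yellow look-alike of the square_unit alone.

How it is judged:
By the outcome, as a careful person would: the job done as asked, in the order asked, and still so for the second after the job is handed in, while the arm keeps its last pose, push and grip.
It also fails if it takes over 56 s, if anything falls off the work surface, if the arm or the gripper's body presses on something with over 40 N, if the wrist force passes 120 N, or if a joint passes its speed limit or range.

## Working session

There is one attempt and no reset: what is moved stays moved. The work goes in short steps, Python scripts to look and compute and a shell command to move; the robot and the scene stay as the last step left them, time stands still between calls to the robot, and variables do not carry over. Pictures are saved under pics/ and viewed, and the job is handed in when it is done.

```bash
mkdir -p pics; ls
python3 - <<'E'
from bench import status, viewer, r
import cv2
print(status.read_state())
for n in("scene","top"):
    print(n,viewer.get_calibration(n))
    cv2.imwrite(f"pics/{n}0.png",viewer.snapshot(n)[:,:,::-1])
E
```

```text
pics
{'time_s': 0.0, 'joints': array([-1.22138228e+00,  3.53669548e-01,  1.63415432e+00, -1.32223627e-05,
        1.15522177e+00, -2.36300173e-03]), 'joint_vel': array([ 0.00030074,  0.00056982,  0.00079092,  0.0011849 , -0.00015602,
        0.00076456]), 'tau': array([ 9.15838500e-04, -6.05254483e+01, -3.42065191e+01,  8.55662438e-05,
        9.43064078e-03, -3.13211115e-05]), 'ee_pos': array([ 0.21521448, -0.58628664,  0.25553967]), 'ee_rot': array([-3.14013965e+00,  8.65573453e-06,  3.51782405e-01]), 'wrist_force': array([-0.3241127 , -0.91291308, -0.16039345]), 'wrist_torque': array([ 0.01848142,  0.0330415 , -0.01374676]), 'opening': 0.9985719323807711}
scene {'fx': 509.6777537335813, 'fy': 509.6777537335813, 'cx': 278.23313096418343, 'cy': 200.64280891839522, 'position': array([1.10247213, 1.03579472, 0.89957086]), 'orientation': array([0.95354468, 0.00380604, 2.65156042])}
top {'fx': 384.1737864136298, 'fy': 384.1737864136298, 'cx': 279.9183559794333, 'cy': 213.61867999310743, 'position': array([0.39736707, 0.00187432, 1.05576124]), 'orientation': array([ 0.14467296, -0.00333032, -1.59290945])}
```

View pics/top0.png

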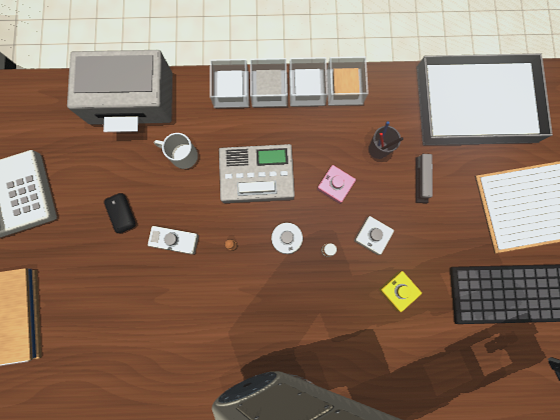

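View pics/scene0.png

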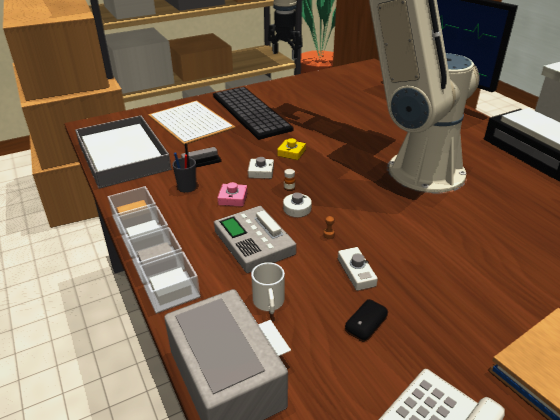

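The top view shows these candidates:
- **Round unit:** (287,238).
- **Square units:** white at (375,235), which is the target. Pink at (337,183) and yellow at (402,291) are decoys.
- **Oblong unit:** (172,240).
- **Console bar:** (257,187).
- **Bystanders:** stamp at (231,244), bottle at (330,250).

Next I'll take a close crop and locate the points.

```bash
cat > h.py <<'E'
import numpy as np, cv2
from scipy.spatial.transform import Rotation as Ro
from scipy.optimize import least_squares
from bench import status, viewer, r
def ray(n,px):
    c=viewer.get_calibration(n)
    d=np.array([(px[0]-c['cx'])/c['fx'],-(px[1]-c['cy'])/c['fy'],-1])
    return np.array(c['position']),Ro.from_euler('xyz',c['orientation']).apply(d)
def atz(n,px,z):
    p,d=ray(n,px); return p+d*(z-p[2])/d[2]
def proj(n,P):
    c=viewer.get_calibration(n)
    q=Ro.from_euler('xyz',c['orientation']).inv().apply(np.atleast_2d(P)-c['position'])
    return np.c_[c['cx']+c['fx']*q[:,0]/-q[:,2],c['cy']-c['fy']*q[:,1]/-q[:,2]]
E
python3 - <<'E'
from h import *
t=cv2.imread('pics/top0.png');s=cv2.imread('pics/scene0.png')
cv2.imwrite('pics/tc.png',cv2.resize(t[140:310,140:430],(797,467),interpolation=cv2.INTER_CUBIC))
cv2.imwrite('pics/sc.png',cv2.resize(s[130:300,200:400],(700,595),interpolation=cv2.INTER_CUBIC))
E
```

```text
(no output)
```

View pics/tc.png

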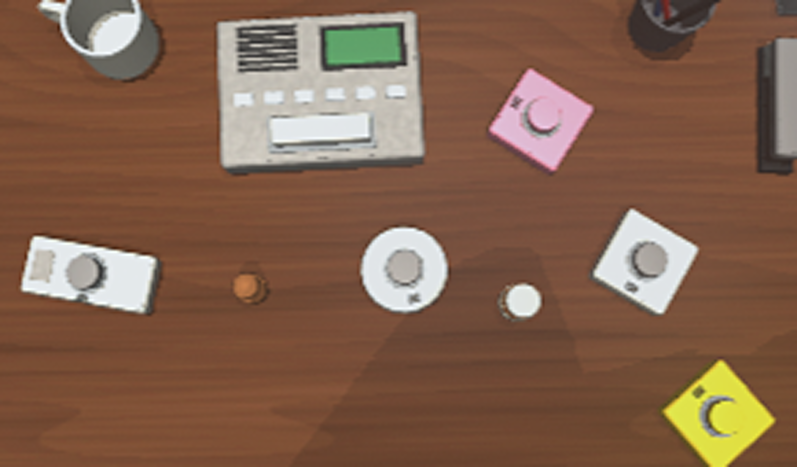

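View pics/sc.png

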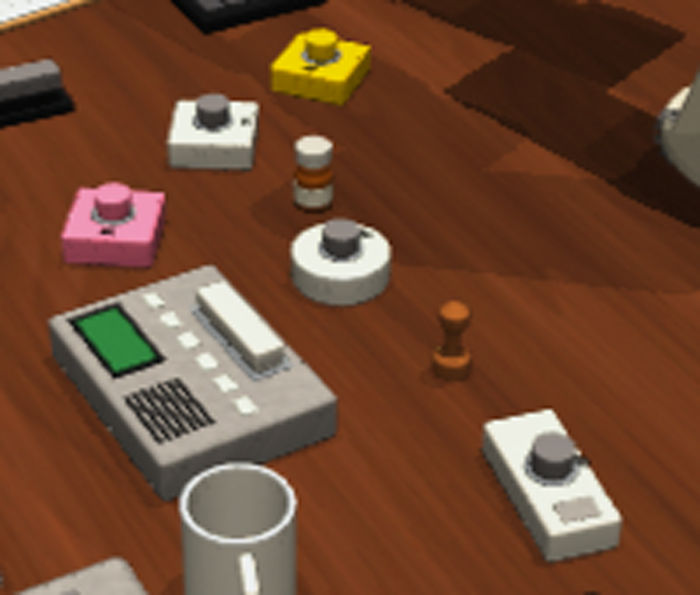

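Run:
```python
from h import *
T=dict(round=(287.4,236.8),square=(376.5,234.2),oblong=(170.9,238.6),bar=(256.4,187))
S=dict(round=(298,196.3),square=(261.1,159.7),oblong=(358,257.1),bar=(268.6,220.9))
for k in T:
    z=.061 if k=='bar' else .051
    a=atz('top',T[k],z);b=atz('scene',S[k],z)
    p1,d1=ray('top',T[k]);p2,d2=ray('scene',S[k])
    s=np.linalg.lstsq(np.c_[d1,-d2],p2-p1,rcond=None)[0]
    print(k,a.round(4),b.round(4),'tri',((p1+s[0]*d1+p2+s[1]*d2)/2).round(4))
# bar ends & others
for n,p,z in [('barL',(140+270/2.748,140+130/2.748),.061),('barR',(140+371/2.748,140+126/2.748),.061),('stamp',(140+247/2.748,140+286/2.748),.068),('bottle',(140+523/2.748,140+300/2.748),.062),('yellow',(402,291),.05),('mug',(178,150),.085)]:
    print(n,atz('top',p,z).round(3))
st=status.read_state();print(Ro.from_euler('xyz',st['ee_rot']).as_matrix().round(4))
```

```text
round [ 0.4819 -0.0229  0.051 ] [ 0.4817 -0.0125  0.051 ] tri [ 0.4799 -0.0214  0.0454]
square [ 0.4836 -0.2569  0.051 ] [ 0.4835 -0.2495  0.051 ] tri [ 0.4822 -0.2567  0.0474]
oblong [0.4838 0.2818 0.051 ] [0.4823 0.2876 0.051 ] tri [0.4822 0.284  0.0482]
bar [0.6146 0.0559 0.061 ] [0.6164 0.0627 0.061 ] tri [0.6146 0.0568 0.0566]
barL [0.615 0.104 0.061]
barR [0.617 0.007 0.061]
stamp [0.465 0.126 0.068]
bottle [ 0.447 -0.133  0.062]
yellow [ 0.336 -0.314  0.05 ]
mug [0.712 0.258 0.085]
[[ 9.387e-01  3.446e-01 -4.000e-04]
 [ 3.446e-01 -9.387e-01  1.200e-03]
 [-0.000e+00 -1.200e-03 -1.000e+00]]
```

Run:
```python
from h import *
t=cv2.imread('pics/top0.png');s=cv2.imread('pics/scene0.png')
th=np.linspace(0,2*np.pi,40)
def circ(c,R,z): return np.c_[c[0]+R*np.cos(th),c[1]+R*np.sin(th),0*th+z]
C=dict(round=(.4818,-.0215),square=(.4836,-.2555),oblong=(.483,.2835))
out=[]
for n,im,w,f in(('top',t,(150,140,270,170),2.95),('scene',s,(200,130,200,170),3.5)):
    x,y,W,H=w
    b=cv2.resize(im[y:y+H,x:x+W],None,fx=f,fy=f,interpolation=cv2.INTER_CUBIC)
    def dr(P,col): cv2.polylines(b,[((proj(n,P)-[x,y]+.5)*f).round().astype(int)],True,col,1)
    for k,c in C.items():
        dr(circ(c,.016,.051),(0,0,255)); dr(circ(c,.001,.051),(0,0,255))
        if k=='round': dr(circ(c,.042,.03),(0,160,0)); dr(circ(c,.042,0),(255,0,0))
    bc=np.array([.615,.0565])
    dr(np.array([[bc[0]+i*.013,bc[1]+j*.048,.061] for i,j in((1,1),(1,-1),(-1,-1),(-1,1))]),(0,0,255))
    cv2.imwrite(f'pics/o_{n}.png',b)
```

```text
(no output)
```

View pics/o_top.png

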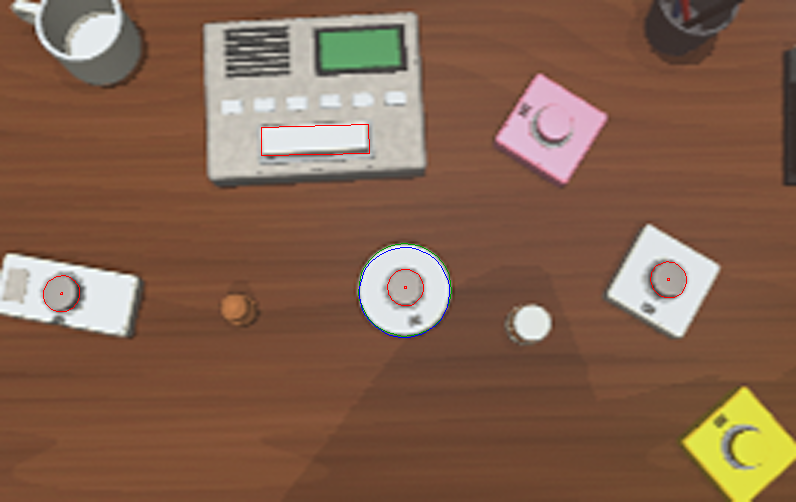

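View pics/o_scene.png

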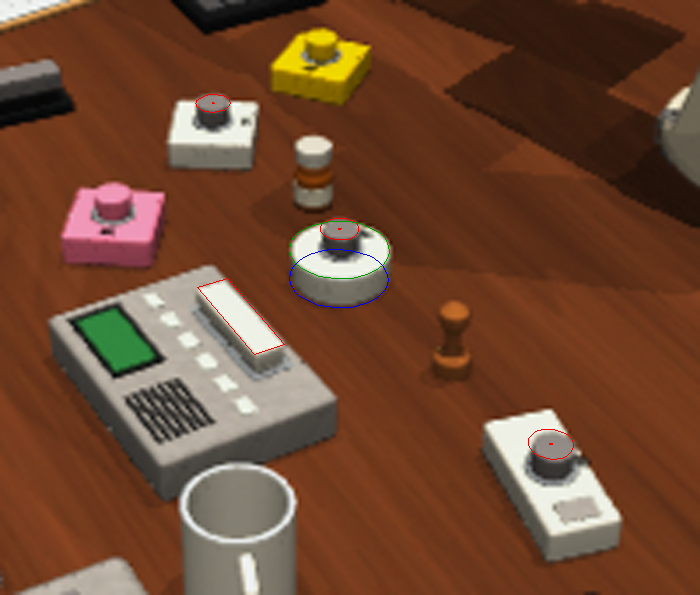

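Model outlines match in the top view to about 1–2 mm, and the white square at (375,235) is the right one. The targets are:

| Target | x, y (m) |
|---|---|
| Round | (.482, -.0215) |
| Square | (.4836, -.2555) |
| Oblong | (.483, .283) |
| Bar | (.615, .056) |

I'll shut the fingers, align the yaw with the world axes and travel high.

```bash
python3 -m crank '[[[0,0,10.1],[0,0,0],0],[[0,0,10.1],[0,0,0],0],[[0,0,0],[24,-50,5],0],[[0,0,0],[24,-50,5],0],[[0,0,0],[24,-50,5],0],[[0,0,0],[24,-50,5],0],[[0,0,0],[24,-50,5],0],[[0,0,0],[24,-50,5],0],[[0,0,0],[24,-50,5],0],[[0,0,0],[24,-50,5],0],[[0,0,0],[24,-50,5],0],[[0,0,0],[0,0,0],0]]' 20
```

```text
time_s: 1.6
ee_pos: [0.4325, -0.1338, 0.2108]
ee_rot: [-3.141, 0.001, 0.004]
wrist_force: [-0.7, -0.8, 0.1]
opening: 0.001
```

```bash
python3 -m crank '[[[0,0,0],[25,-56,0],0],[[0,0,0],[25,-56,0],0],[[0,0,0],[0,0,40],0],[[0,0,0],[0,0,40],0],[[0,0,0],[0,0,15],0],[[0,0,0],[0,0,0],0],[[0,0,0],[0,0,0],0]]'
python3 - <<'E'
from h import *
for n in("top","scene"): cv2.imwrite(f"pics/{n}1.png",viewer.snapshot(n)[:,:,::-1])
s=cv2.imread('pics/scene1.png');cv2.imwrite('pics/sc1.png',cv2.resize(s[100:270,200:400],(700,595),interpolation=cv2.INTER_CUBIC))
print(status.read_state()['ee_pos'])
E
```

```text
time_s: 2.48
ee_pos: [0.4827, -0.0254, 0.1175]
ee_rot: [3.141, -0.002, -0.001]
wrist_force: [-0.1, 0.3, 0.1]
opening: 0.004
[ 0.48272047 -0.02525969  0.11759196]
```

View pics/sc1.png

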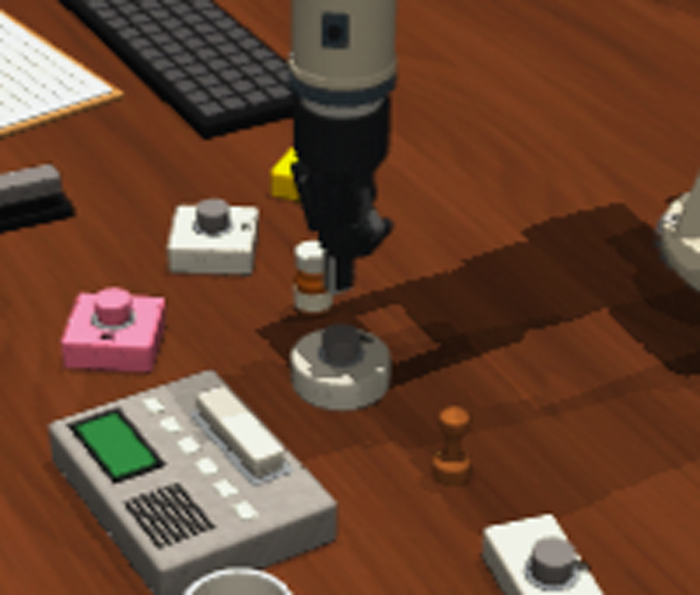

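Fingertips at crop (343,290) are directly above the round button at (343,335). Now a gentle descent.

```bash
python3 -m crank '[[[0,0,0],[0,-3.5,15],0],[[0,0,0],[0,0,15],0],[[0,0,0],[0,0,8],0],[[0,0,0],[0,0,4],0],[[0,0,0],[0,0,0],0],[[0,0,0],[0,0,0],0]]'
```

```text
time_s: 3.32
ee_pos: [0.4821, -0.0215, 0.0745]
ee_rot: [3.142, -0.001, -0.001]
wrist_force: [0.2, 0.8, -0.0]
opening: -0.003
```

```bash
python3 -m crank '[[[0,0,0],[0,0,2],0],[[0,0,0],[0,0,2],0],[[0,0,0],[0,0,2],0],[[0,0,0],[0,0,1],0],[[0,0,0],[0,0,1],0],[[0,0,0],[0,0,0],0],[[0,0,0],[0,0,0],0]]'
```

```text
time_s: 4.2
ee_pos: [0.4818, -0.0214, 0.0663]
ee_rot: [-3.142, -0.0, -0.001]
wrist_force: [1.4, -0.6, 2.1]
opening: -0.0
```

```bash
python3 -m crank '[[[0,0,0],[0,0,1],0],[[0,0,0],[0,0,1],0],[[0,0,0],[0,0,1],0],[[0,0,0],[0,0,1],0],[[0,0,0],[0,0,0],0],[[0,0,0],[0,0,0],0]]'
```

```text
time_s: 4.95
ee_pos: [0.4819, -0.0214, 0.0624]
ee_rot: [3.142, -0.0, -0.001]
wrist_force: [0.8, -0.6, 6.0]
opening: -0.005
```

Force rose to 6 N with the tip about 4 mm below the hard-stop height, as the cap spring predicts. I'll lift straight up and look.

```bash
python3 -m crank '[[[0,0,0],[0,0,-5],0],[[0,0,0],[0,0,-10],0],[[0,0,0],[0,0,-25],0],[[0,0,0],[0,0,-50],0],[[0,0,0],[0.7,47,0],0],[[0,0,0],[0.7,47,0],0],[[0,0,0],[0,47,0],0],[[0,0,0],[0,47,0],0],[[0,0,0],[0,46,0],0],[[0,0,0],[0,0,0],0],[[0,0,0],[0,0,0],0]]'
python3 - <<'E'
from h import *
for n in("top","scene"): cv2.imwrite(f"pics/{n}2.png",viewer.snapshot(n)[:,:,::-1])
s=cv2.imread('pics/scene2.png');t=cv2.imread('pics/top2.png')
a=cv2.resize(s[130:300,200:400],(400,340),interpolation=cv2.INTER_CUBIC);b=cv2.resize(t[170:310,240:405],(400,340),interpolation=cv2.INTER_CUBIC)
cv2.imwrite('pics/c2.png',np.hstack([a,b]))
print(status.read_state()['ee_pos'])
E
```

```text
time_s: 6.32
ee_pos: [0.4824, -0.2548, 0.1522]
ee_rot: [-3.141, 0.001, -0.001]
wrist_force: [-0.1, -0.2, -0.9]
opening: 0.002
[ 0.48269778 -0.25424635  0.15227485]
```

View pics/c2.png

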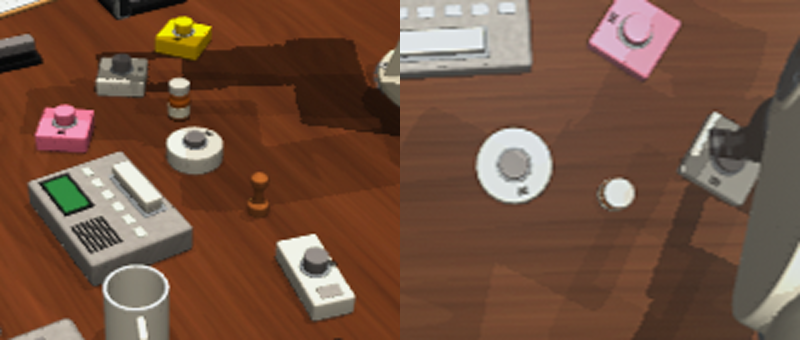

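The round button is visibly lower (left panel at 195,138) and the unit hasn't moved. Now the square.

```bash
python3 -m crank '[[[0,0,0],[1,1,30],0],[[0,0,0],[0,0,25],0],[[0,0,0],[0,0,12],0],[[0,0,0],[0,0,5],0],[[0,0,0],[0,0,2],0],[[0,0,0],[0,0,0],0],[[0,0,0],[0,0,0],0]]'
```

```text
time_s: 7.3
ee_pos: [0.4843, -0.2566, 0.0788]
ee_rot: [3.141, -0.001, -0.001]
wrist_force: [0.2, -0.0, 0.4]
opening: -0.004
```

```bash
python3 -m crank '[[[0,0,0],[0,0,2],0],[[0,0,0],[0,0,2],0],[[0,0,0],[0,0,2],0],[[0,0,0],[0,0,2],0],[[0,0,0],[0,0,2],0],[[0,0,0],[0,0,1],0],[[0,0,0],[0,0,1],0],[[0,0,0],[0,0,1],0],[[0,0,0],[0,0,1],0],[[0,0,0],[0,0,0],0],[[0,0,0],[0,0,0],0]]'
```

```text
time_s: 8.68
ee_pos: [0.4841, -0.2565, 0.0644]
ee_rot: [3.141, -0.0, -0.001]
wrist_force: [0.4, -0.4, 2.7]
opening: 0.001
```

```bash
python3 -m crank '[[[0,0,0],[0,0,1],0],[[0,0,0],[0,0,1],0],[[0,0,0],[0,0,0],0],[[0,0,0],[0,0,0],0]]'
```

```text
time_s: 9.18
ee_pos: [0.4842, -0.2565, 0.0625]
ee_rot: [3.141, -0.0, -0.001]
wrist_force: [-0.2, -1.2, 5.6]
opening: 0.0
```

Square's pressed: 5.6 N at the same height. Lifting and going on to the oblong, passing high.

```bash
python3 -m crank '[[[0,0,0],[0,0,-5],0],[[0,0,0],[0,0,-10],0],[[0,0,0],[0,0,-25],0],[[0,0,0],[0,0,-50],0],[[0,0,0],[0,-50,0],0],[[0,0,0],[0,-54,0],0],[[0,0,0],[0,-54,0],0],[[0,0,0],[0,-54,0],0],[[0,0,0],[0,-54,0],0],[[0,0,0],[0,-54,0],0],[[0,0,0],[0,-54,0],0],[[0,0,0],[0,-54,0],0]]' && python3 -m crank '[[[0,0,0],[0,-54,0],0],[[0,0,0],[-1,-54,0],0],[[0,0,0],[0,0,0],0],[[0,0,0],[0,0,0],0],[[0,0,0],[0,0,0],0]]'
python3 - <<'E'
from h import *
for n in("top","scene"): cv2.imwrite(f"pics/{n}3.png",viewer.snapshot(n)[:,:,::-1])
s=cv2.imread('pics/scene3.png');t=cv2.imread('pics/top3.png')
a=cv2.resize(s[130:300,200:400],(400,340),interpolation=cv2.INTER_CUBIC);b=cv2.resize(t[170:310,240:405],(400,340),interpolation=cv2.INTER_CUBIC)
cv2.imwrite('pics/c3.png',np.hstack([a,b]))
print(status.read_state()['ee_pos'])
E
```

```text
time_s: 10.68
ee_pos: [0.4837, 0.1733, 0.1527]
ee_rot: [3.141, 0.0, -0.001]
wrist_force: [0.9, -0.6, -0.3]
opening: 0.0
time_s: 11.3
ee_pos: [0.4832, 0.2783, 0.1523]
ee_rot: [3.141, 0.001, -0.002]
wrist_force: [0.9, 0.5, -0.4]
opening: -0.004
[0.48346769 0.27842617 0.15236111]
```

View pics/c3.png

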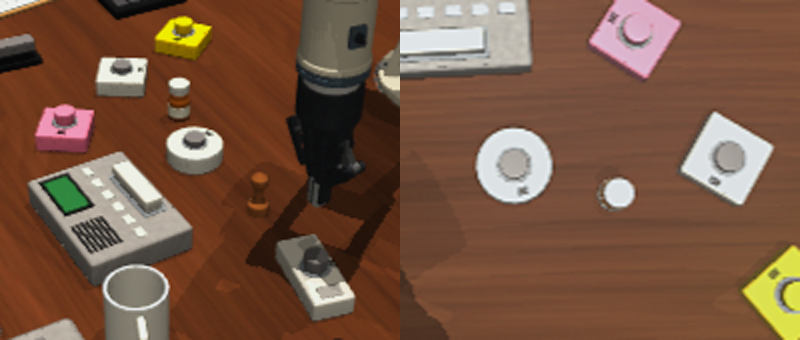

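Both buttons are in and the units are unmoved: left panel, square at (122,67) and round at (195,138). I'll press the oblong next, with a y correction of about 4.6 mm.

```bash
python3 -m crank '[[[0,0,0],[0,-4.5,30],0],[[0,0,0],[0,0,25],0],[[0,0,0],[0,0,12],0],[[0,0,0],[0,0,5],0],[[0,0,0],[0,0,2],0],[[0,0,0],[0,0,0],0],[[0,0,0],[0,0,0],0]]'
```

```text
time_s: 12.28
ee_pos: [0.4837, 0.2843, 0.0789]
ee_rot: [-3.141, -0.001, -0.001]
wrist_force: [-0.9, 0.2, 0.2]
opening: -0.004
```

```bash
python3 -m crank '[[[0,0,0],[0,0,2],0],[[0,0,0],[0,0,2],0],[[0,0,0],[0,0,2],0],[[0,0,0],[0,0,2],0],[[0,0,0],[0,0,2],0],[[0,0,0],[0,0,1],0],[[0,0,0],[0,0,1],0],[[0,0,0],[0,0,1],0],[[0,0,0],[0,0,1],0],[[0,0,0],[0,0,0],0],[[0,0,0],[0,0,0],0]]'
```

```text
time_s: 13.65
ee_pos: [0.4835, 0.2841, 0.0644]
ee_rot: [-3.141, -0.0, -0.001]
wrist_force: [1.4, 1.0, 2.7]
opening: 0.001
```

```bash
python3 -m crank '[[[0,0,0],[0,0,1],0],[[0,0,0],[0,0,1],0],[[0,0,0],[0,0,0],0],[[0,0,0],[0,0,0],0]]'
```

```text
time_s: 14.15
ee_pos: [0.4836, 0.2842, 0.0625]
ee_rot: [-3.141, -0.0, -0.001]
wrist_force: [1.4, 0.6, 6.3]
opening: -0.005
```

Oblong's pressed: 6.3 N at the same height. On to the bar.

```bash
python3 -m crank '[[[0,0,0],[0,0,-5],0],[[0,0,0],[0,0,-10],0],[[0,0,0],[0,0,-25],0],[[0,0,0],[0,0,-50],0],[[0,0,0],[22,38,0],0],[[0,0,0],[22,38,0],0],[[0,0,0],[22,38,0],0],[[0,0,0],[22,38,0],0],[[0,0,0],[22,38,0],0],[[0,0,0],[21,38,0],0],[[0,0,0],[0,0,0],0],[[0,0,0],[0,0,0],0]]'
python3 - <<'E'
from h import *
for n in("top","scene"): cv2.imwrite(f"pics/{n}4.png",viewer.snapshot(n)[:,:,::-1])
s=cv2.imread('pics/scene4.png');t=cv2.imread('pics/top4.png')
a=cv2.resize(s[130:300,200:400],(400,340),interpolation=cv2.INTER_CUBIC);b=cv2.resize(t[140:310,140:340],(400,340),interpolation=cv2.INTER_CUBIC)
cv2.imwrite('pics/c4.png',np.hstack([a,b]))
print(status.read_state()['ee_pos'])
E
```

```text
time_s: 15.65
ee_pos: [0.6135, 0.0562, 0.1522]
ee_rot: [-3.141, 0.001, -0.001]
wrist_force: [-0.2, 0.4, -0.2]
opening: -0.001
[0.6134803  0.05688031 0.15227324]
```

View pics/c4.png

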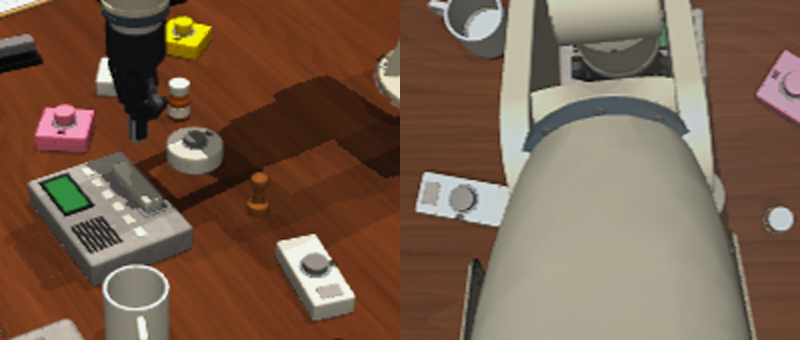

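The oblong's button is in and the unit hasn't moved (left panel at 315,263). The fingertips are over the bar, so I'll go down gently.

```bash
python3 -m crank '[[[0,0,0],[1,0,25],0],[[0,0,0],[0,0,20],0],[[0,0,0],[0,0,10],0],[[0,0,0],[0,0,5],0],[[0,0,0],[0,0,2],0],[[0,0,0],[0,0,0],0],[[0,0,0],[0,0,0],0]]'
```

```text
time_s: 16.62
ee_pos: [0.6156, 0.056, 0.0908]
ee_rot: [-3.142, -0.001, -0.001]
wrist_force: [0.1, 0.7, -0.4]
opening: 0.003
```

```bash
python3 -m crank '[[[0,0,0],[0,0,2],0],[[0,0,0],[0,0,2],0],[[0,0,0],[0,0,2],0],[[0,0,0],[0,0,2],0],[[0,0,0],[0,0,2],0],[[0,0,0],[0,0,2],0],[[0,0,0],[0,0,2],0],[[0,0,0],[0,0,1],0],[[0,0,0],[0,0,1],0],[[0,0,0],[0,0,0],0],[[0,0,0],[0,0,0],0]]'
```

```text
time_s: 18.0
ee_pos: [0.6153, 0.056, 0.0744]
ee_rot: [3.142, -0.0, -0.001]
wrist_force: [-0.8, -0.8, 3.5]
opening: -0.003
```

```bash
python3 -m crank '[[[0,0,0],[0,0,1],0],[[0,0,0],[0,0,1],0],[[0,0,0],[0,0,1],0],[[0,0,0],[0,0,0.7],0],[[0,0,0],[0,0,0],0],[[0,0,0],[0,0,0],0],[[0,0,0],[0,0,0],0]]'
python3 - <<'E'
from h import *
for n in("top","scene"): cv2.imwrite(f"pics/{n}5.png",viewer.snapshot(n)[:,:,::-1])
s=cv2.imread('pics/scene5.png')
cv2.imwrite('pics/c5.png',cv2.resize(s[130:300,200:400],(700,595),interpolation=cv2.INTER_CUBIC))
x=status.read_state();print(x['ee_pos'],x['wrist_force'])
E
```

```text
time_s: 18.88
ee_pos: [0.6154, 0.056, 0.0709]
ee_rot: [-3.142, -0.0, -0.001]
wrist_force: [-2.9, -1.4, 8.4]
opening: -0.0
[0.61536025 0.05597117 0.07092909] [-0.7988833  -1.29066866  8.56114649]
```

View pics/c5.png

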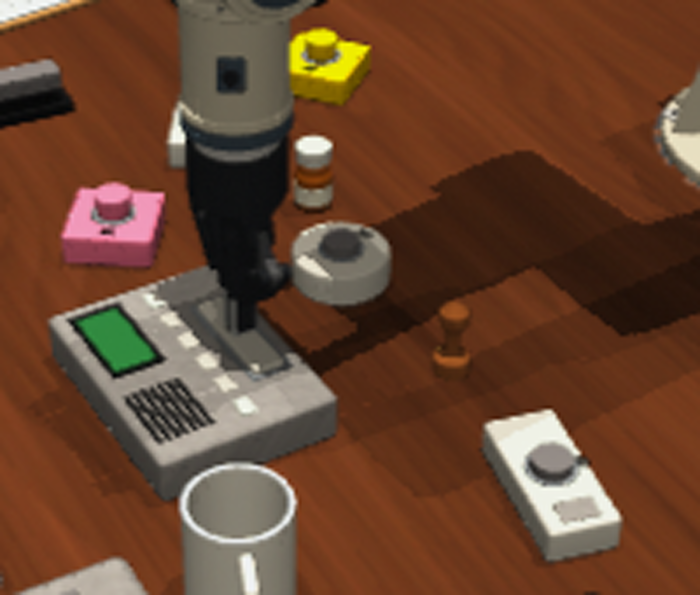

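The fingertips (crop 240,325) hold the bar down. 8.5 N exceeds the 5 N bottom spring force, so the bar is fully down. All three buttons are in, and I can see nothing disturbed.

Run:
```python
from bench import r
print(r.job_done())
```

```text
the job is handed in; nothing more can be done
None
```

I pressed the round, square and oblong buttons in that order with shut fingertips. I then pressed the console bar and handed the job in at about 19 s while still holding it down.

- **Buttons:** each press peaked at about 6 N with the fingertips near 37.5 mm. That fits a button on its hard stop with its cap squeezed about 4 mm. Pictures afterwards showed all three buttons low and the units where they stood.
- **Bar:** at hand-in the fingertips were at about 46 mm, pushing with about 8.5 N. The spring needs only about 5 N at the bottom, so the bar should be right down.
- **Other things:** the pictures show the stamp, pill bottle, mug and the pink and yellow look-alikes undisturbed. In the last picture the arm hides most of the square unit. An earlier picture, taken after its press, showed it in place with the button in.
- **Disagreement:** the two cameras first differed by 6–10 mm in y. I relied mainly on the top view, where the known outlines matched to about 1–2 mm, and the presses landed as expected.

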